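# Clamp the notebook in the gluing jig

### The arm

A 6-joint arm with a two-finger parallel gripper is mounted at the origin on the work surface; the furniture and walls round the work are solid. World frame = base frame: x ahead of the robot, y to its left, z up, the work surface at z = 0. Lengths are in m, angles in rad, forces in N, time in s.
With the tool pointing down it reaches from about 0.35 to 0.85 m from the base axis. Payload 8.1 kg.
Tool frame: the origin (TCP) lies on the front face of the gripper's body, between the roots of the fingers; the fingertips stand 73 mm ahead of it and the grasp point (between the pads) lies 54 mm ahead of it; z points along the fingers, y is the line along which they close (so a half turn about z gives the same grasp; the last joint's range is limited). The gripper opens to 85 mm and grips with 20 to 120 N. Pads are 22 mm wide; open, the fingers measure 114 mm over their backs; the gripper's body (76 mm by 85 mm) begins 54 mm behind the grasp point. The pads swing forward as they close: fully open they stand 13 mm farther back than shut.
Start: joints at [1.181, 0.13, 1.488, -0, 1.523, -0.085], TCP at [0.18, 0.572, 0.304] pointing down, gripper open.
Joint ranges: [-2.96, 2.96], [-0.89, 2.26], [0.02, 2.5], [-1.34, 4.48], [0, 2.73], [-2.66, 2.66]. Speed limits (rad/s): [2.39, 2.39, 2.79, 3.14, 3.14, 3.14].

### API

Orientations are given as a unit quaternion [x, y, z, w].
In Python, from rig import telemetry, viewer, order gives the robot as it stands.
- The arm moves only by the shell command python3 -m crank 'ROWS'. ROWS is JSON, one flat list of numbers, 5 for each row, row after row: the opening, from 0 (shut) to 1 (fully open), then the shift along the world's x, y, z in m, then the turn about the world's z in degrees. In form: [hand, dx, dy, dz, yaw, hand, dx, dy, dz, yaw, ...]. A call has 1 to 20 rows; each row shifts and turns the commanded pose from where the row before left it; what a row does not reach is not made up. A row lasts 1/12 s, in which the tool goes at most 41.7 mm and 7.16 degrees, less where a joint would pass 70% of its speed; a pose out of reach is approached as far as the arm can. A call with a gripper value outside its range is refused whole. The fingers move at their own pace and stop on an object; the grip force is fixed at half the most. Time passes only in rows, so rows that do not move let the fingers close. It gives the time, the measured TCP pose, the force, the opening and the grip force at its end, in the units of the state.
- telemetry.get_obs(): the state, without advancing time (a new reading comes with each control period).
- viewer.snapshot(name): name is "side" or "top"; returns the picture (400x640x3 uint8, blue, green, red); there is no depth.
- viewer.camera_model(name): a dict with "K" (3x3 intrinsics, pixels), "k1" (the pictures are not rectified: a ray, as slopes to the right and down, at radius r is drawn at 1 + k1 r^2 times it, then the intrinsics apply), "world_from_camera" (4x4, takes a point from camera to world coordinates). Camera axes: x right, y up, looking along -z (the intrinsics and any distortion apply to the point x, -y, -z); pixel columns grow to the right and rows downward; lengths in m; the calibration is good to about 2 mm. A picture is of the moment at which its call begins. camera_model takes no time and is no camera call.
- order.sign_off(): hands the job in; it is judged then, once.
The state is a dict: "clock": time; "joints": joint angles; "qd": joint speeds; "effort": joint torques, N m; "tool_pos": TCP position; "tool_rot": TCP orientation; "wrist_force": force on the tool from outside, world axes, zero at the start; "moment": the same for the moment, N m; "grip_width": opening from 0.0 (shut) to 1.0 (fully open); "gripper_force": force on a finger pad.
Only numpy, scipy, OpenCV 4.12 (cv2) and the standard library are available. Lean on these libraries where they do the work, as an engineer would, in place of code of your own. Each camera call takes 0.05 s, during which the arm holds its last target. There are 200 camera calls.

### The job

Get the notebook ready for gluing: with the fingertips, push it along the jig board until its long edge is fully home and flush against the wooden stop. Then push the toggle clamp's lever over past its centre so that it snaps shut and its rubber foot holds the notebook down. Do not lift the notebook, and leave the thread spool, the small round pot and the tape measure where they stand.

Things in the scene. Friction and masses are not known exactly. Their poses are not given: they have to be found in the camera images.
- jig: Fixed gluing jig: plywood board 340 x 230 x 12 mm with a wooden stop bar across it. Origin: on the worktop, under the middle of the stop's working face. x: the way the notebook is pushed, square to the stop; y: along the stop; z up. Board: x -215 to +125 mm, y -115 to +115 mm, top at z = 12 mm; stop: x 0 to 14 mm, y -110 to +110 mm, top at z = 32 mm.
- notebook: Dark wire-bound notebook, about 0.25 kg, loose on the board short of the stop, slightly askew. Solid block 208 x 146 x 12 mm; wire binding along the long edge away from the stop (soft, no part of the block). Origin on its underside, 75 mm from the edge facing the stop, 71 mm from the edge to push. x: along the long edges; y: about along the jig's -x. Fully home its origin is at jig x = -75 mm.
- clamp_lever (a joint): Lever of the toggle clamp behind the stop. 0: open, handle leaning 0.87 rad back from upright to jig +x, pressing arm raised. Grows as the handle swings towards the notebook (jig -x); about 1.0: clamped, handle 0.13 rad past upright, foot pressing with about 7 N; limit 1.05. A spring holds it at either end and snaps it over past 0.5; about 6 to 9 N at the handle's end start it.
- lever_pivot (a point): Axis of the lever's hinge, along the jig's y: 45 mm behind the stop's face, 54 mm above the worktop, anywhere within 40 mm of the stop's middle. Stays put while the lever turns.
- lever_end (a point): Centre of the handle's rounded end (a ball of radius 12 mm), 108 mm from the pivot. The handle is a dark rubber sleeve of 24 mm diameter from 60 to 108 mm out from the pivot, on a 12 mm steel rod. The pressing arm, a 94 mm steel bar, stands out from the pivot about square to the handle, on the notebook's side.
- clamp_foot (a point): Underside of the clamp's rubber foot (20 mm across), 85 mm out along the pressing arm; clamped, it lands on the notebook 40 mm in from the stop's face.
- dark_spool: Bystander: thread spool with dark ends, 29 mm across, 50 mm tall, standing on the board behind the stop, beside the clamp. Origin: centre of its underside.
- round_pot: Bystander: small closed round pot with a pale lid, 63 mm across, 34 mm tall, standing on the worktop past the clamp's end of the board. Origin: centre of its underside.
- tape_measure: Bystander: pocket tape measure, 55 x 123 x 25 mm, lying on the worktop past the clamp's end of the board. Origin: centre of its underside.

How it is judged:
On the way, in this order (a step that is already met when the one before it is completed fails the run):
1. the notebook lies home and flush against the stop while the clamp is still open (x of notebook in the frame of jig above -0.081 m and angle between the y axis of notebook and the x axis of jig, either way round below 0.05 rad and value of joint clamp_lever below 0.3 rad), for 0.2 s.
2. the lever has snapped over and the foot presses on the notebook (value of joint clamp_lever above 0.9 rad and contact force between clamp_lever and notebook above 2 N), for 0.2 s.
At the end, for the whole second after the job is handed in: The notebook lies against the stop (within 6 mm of home, within 0.05 rad of square), at rest, the lever is snapped over (joint above 0.9) and its foot presses on the notebook with more than 2 N (all of step 2 and x of notebook in the frame of jig above -0.081 m and angle between the y axis of notebook and the x axis of jig, either way round below 0.05 rad and linear speed of notebook below 0.01 m/s); the robot touches nothing.
It fails at once if the notebook is lifted or tipped up (height (world z) of notebook above 0.024 m or angle between notebook's own z axis and vertical above 0.15 rad).
It fails at once if a bystander (spool, small round pot, tape measure) is moved by more than 15 mm or knocked over (distance of any of dark_spool, round_pot, tape_measure from where it was at the start of the episode above 0.015 m or angle between any of dark_spool, round_pot's own z axis and vertical above 0.5 rad).
It also fails if it takes over 51 s, if anything falls off the work surface, if the arm or the gripper's body presses on something with over 40 N, if the wrist force passes 120 N, or if a joint passes its speed limit or range.

## Working session

There is one attempt and no reset: what is moved stays moved. The work goes in short steps, Python scripts to look and compute and a shell command to move; the robot and the scene stay as the last step left them, time stands still between calls to the robot, and variables do not carry over. Pictures are saved under pics/ and viewed, at most 10 in all, crops included, and the job is handed in when it is done.

```bash
mkdir -p pics
cat > h.py <<'E'
import numpy as np, cv2
from rig import telemetry, viewer, order
def ray(cam,u,v):
    m=viewer.camera_model(cam);K=np.array(m["K"]);T=np.array(m["world_from_camera"]);k=m["k1"]
    d=np.array([(u-K[0,2])/K[0,0],(v-K[1,2])/K[1,1]]);s=d.copy()
    for _ in range(30): s=d/(1+k*(s@s))
    r=T[:3,:3]@np.array([s[0],-s[1],-1]);return T[:3,3],r/np.linalg.norm(r)
def atz(cam,u,v,z):
    o,r=ray(cam,u,v);return o+r*(z-o[2])/r[2]
def tri(a,b):
    (o1,r1),(o2,r2)=ray(*a),ray(*b)
    t=np.linalg.lstsq(np.c_[r1,-r2],o2-o1,rcond=None)[0];p,q=o1+t[0]*r1,o2+t[1]*r2
    return (p+q)/2,np.linalg.norm(p-q)
def proj(cam,p):
    m=viewer.camera_model(cam);K=np.array(m["K"]);T=np.array(m["world_from_camera"])
    c=T[:3,:3].T@(np.array(p)-T[:3,3]);s=np.array([c[0],-c[1]])/-c[2];s=s*(1+m["k1"]*(s@s))
    return K[:2,:2]@s+K[:2,2]
E
python3 - <<'E'
from h import *
for c in("side","top"):
    i=viewer.snapshot(c);cv2.imwrite(f"pics/{c}0.png",i)
    print(c,np.round(viewer.camera_model(c)["world_from_camera"],3).tolist())
E
```

```text
side [[0.989, 0.078, -0.124, 0.4], [-0.146, 0.42, -0.896, -0.625], [-0.018, 0.904, 0.426, 0.488], [0.0, 0.0, 0.0, 1.0]]
top [[0.03, 0.991, -0.133, 0.352], [-1.0, 0.03, 0.0, 0.135], [0.004, 0.133, 0.991, 1.124], [0.0, 0.0, 0.0, 1.0]]
```

View pics/side0.png

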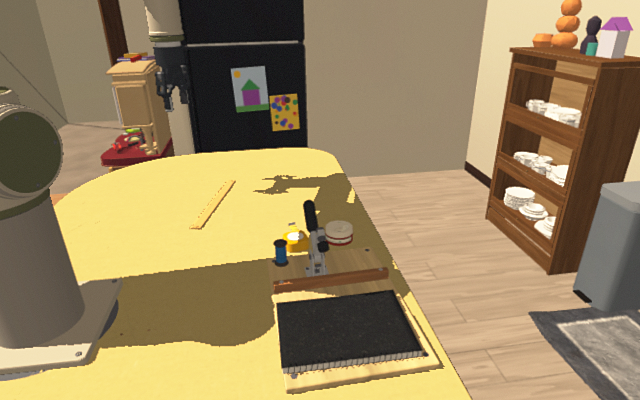

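View pics/top0.png

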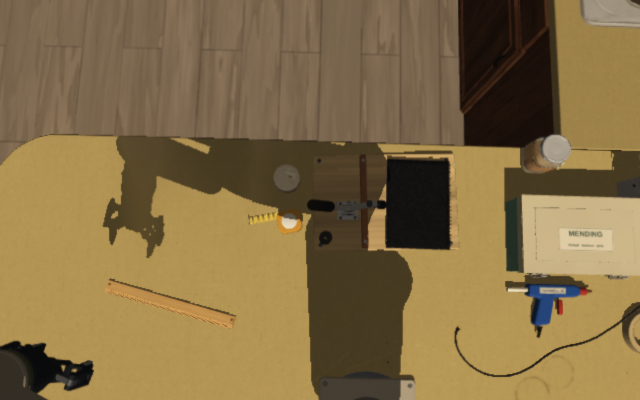

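The side view shows the notebook at about (277–425, 292–370), the stop at about (275–388, 270–290) and the lever end near (309, 205). In the top view the notebook spans (386–450, 157–248) and the stop is at column ~364. The spool is at (325, 238), the pot at (287, 178) and the tape measure near (289, 222). I'll enlarge both views.

Run:
```python
from h import *
a=cv2.imread("pics/top0.png")[140:265,240:470];cv2.imwrite("pics/topc.png",cv2.resize(a,None,fx=3.4,fy=3.4,interpolation=cv2.INTER_CUBIC))
a=cv2.imread("pics/side0.png")[190:390,260:450];cv2.imwrite("pics/sidec.png",cv2.resize(a,None,fx=3,fy=3,interpolation=cv2.INTER_CUBIC))
```

```text
(no output)
```

View pics/topc.png

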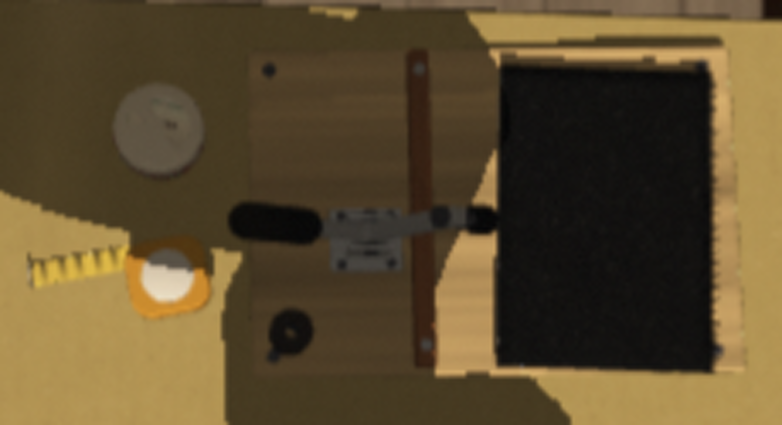

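View pics/sidec.png

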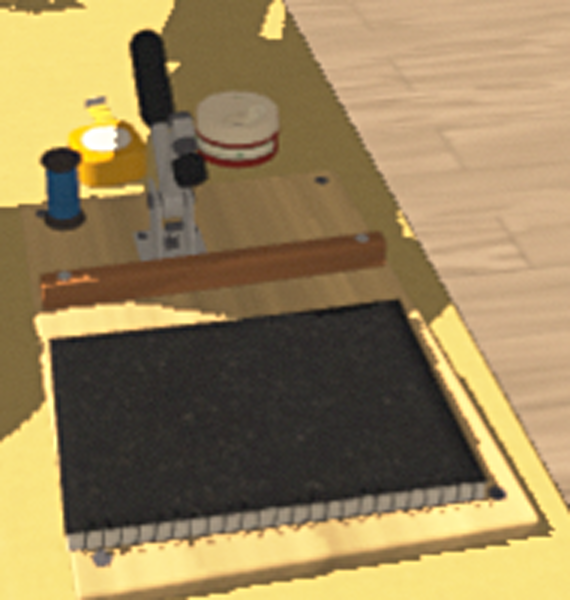

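Run:
```python
from h import *
np.set_printoptions(precision=4,suppress=True)
t=lambda u,v:("top",240+(u+.5)/3.4-.5,140+(v+.5)/3.4-.5)
s=lambda u,v:("side",260+(u+.5)/3-.5,190+(v+.5)/3-.5)
P=dict(nb_stop_far=((501,67),(402,300)),nb_stop_near=((497,365),(52,340)),nb_out_far=((708,68),(487,483)),nb_out_near=((712,370),(66,530)),
 stop_far=((429,50),(385,258)),stop_near=((436,367),(43,303)),screw_f=((419,69),(362,239)),screw_n=((426,344),(65,275)),lever=((247,222),(148,47)),foot=((484,219),(190,172)),spool_top=((291,331),(62,158)),pot=((158,130),(237,112)),
 bscrew=((268,70),(321,180)),bscrew2=((718,352),(102,558)))
for k,(a,b) in P.items():
    p,e=tri(t(*a),s(*b));print(k,p,"gap",round(e,4), "z.024:",atz(*t(*a),.024)[:2],"z.032",atz(*t(*a),.032)[:2])
for q in [(250,50),(248,375),(728,45),(745,372)]: print("board",atz(*t(*q),.012))
print("tape",atz(*t(168,276),.025),atz(*t(30,270),.005))
print(telemetry.get_obs())
```

```text
nb_stop_far [ 0.6133 -0.0387  0.0234] gap 0.0041 z.024: [ 0.6111 -0.0382] z.032 [ 0.6092 -0.0369]
nb_stop_near [ 0.4053 -0.0378  0.0213] gap 0.0015 z.024: [ 0.4044 -0.0374] z.032 [ 0.404  -0.0361]
nb_out_far [ 0.6148 -0.1836  0.0199] gap 0.0024 z.024: [ 0.615  -0.1827] z.032 [ 0.6131 -0.1804]
nb_out_near [ 0.4048 -0.1837  0.0244] gap 0.0009 z.024: [ 0.4053 -0.1838] z.032 [ 0.4049 -0.1815]
stop_far [0.6217 0.0117 0.0186] gap 0.0024 z.024: [0.6216 0.0121] z.032 [0.6196 0.013 ]
stop_near [0.4024 0.0033 0.0175] gap 0.0006 z.024: [0.4018 0.004 ] z.032 [0.4014 0.005 ]
screw_f [0.6068 0.0194 0.0293] gap 0.0005 z.024: [0.6078 0.0189] z.032 [0.606  0.0197]
screw_n [0.4171 0.0118 0.0303] gap 0.0006 z.024: [0.4172 0.0111] z.032 [0.4167 0.012 ]
lever [0.4855 0.135  0.1209] gap 0.0026 z.024: [0.497  0.1351] z.032 [0.496  0.1351]
foot [ 0.4919 -0.0145  0.1117] gap 0.0001 z.024: [ 0.5041 -0.0274] z.032 [ 0.5029 -0.0263]
spool_top [0.4221 0.104  0.0588] gap 0.0022 z.024: [0.4233 0.103 ] z.032 [0.4227 0.1032]
pot [0.5593 0.198  0.0298] gap 0.0024 z.024: [0.5592 0.1985] z.032 [0.5577 0.198 ]
bscrew [0.6073 0.1236 0.0098] gap 0.0004 z.024: [0.6039 0.1237] z.032 [0.602  0.1238]
bscrew2 [ 0.4193 -0.1916  0.0117] gap 0.0019 z.024: [ 0.4176 -0.188 ] z.032 [ 0.4171 -0.1856]
board [0.6206 0.1367 0.012 ]
board [0.393  0.1313 0.012 ]
board [ 0.6349 -0.2005  0.012 ]
board [ 0.4051 -0.21    0.012 ]
tape [0.4581 0.1878 0.025 ] [0.4613 0.2847 0.005 ]
{'clock': 0.1, 'joints': array([ 1.1806,  0.1311,  1.4892, -0.    ,  1.523 , -0.0854]), 'qd': array([ 0.0018, -0.0006, -0.0024,  0.0016, -0.0004,  0.0012]), 'effort': array([  0.0028, -57.0945, -50.1947,   0.0001,   0.0078,   0.0001]), 'tool_pos': array([0.1799, 0.572 , 0.3029]), 'tool_rot': array([ 0.1518,  0.9884, -0.0008, -0.0002]), 'wrist_force': array([0.117 , 0.4152, 0.605 ]), 'moment': array([-0.0199,  0.0054,  0.0105]), 'gripper_force': 0.0, 'grip_width': 1.000876761436275}
```

The triangulated heights agree with the text. The stop runs about 0.04 rad from world x, and its face is at about (0.511, 0.009). The notebook gap is 43–51 mm, and the lever end is at (0.485, 0.135, 0.121). Next I move round to behind the notebook's bound edge.

```bash
python3 -m crank '[1,0.03,-0.01,0,0, 1,0.03,-0.02,0,-3, 1,0.03,-0.025,0,-4, 1,0.025,-0.03,0,-4, 1,0.025,-0.03,0,-4, 1,0.025,-0.03,0,-4, 1,0.025,-0.03,0,-4, 1,0.025,-0.03,0,-4, 1,0.025,-0.03,0,-4, 1,0.02,-0.035,0,-4, 1,0.02,-0.035,0,-4, 1,0.02,-0.035,0,-4, 1,0.02,-0.035,0,-4, 1,0.01,-0.035,0,-4, 1,0,-0.035,0,-4, 1,0,-0.035,0,-4, 1,0,-0.035,0,-4, 1,0,-0.035,0,-4, 1,0,-0.035,0,-3, 1,0,-0.03,0,0]'
python3 -m crank '[1,0,-0.03,0,0, 1,0,-0.03,0,0, 1,0,-0.03,0,0, 1,0,-0.03,0,0, 1,0,-0.03,0,0, 1,0,-0.03,0,0, 1,0,-0.02,0,0, 1,0,-0.008,0,0, 1,0,0,0,0, 1,0,0,0,0]'
```

```text
clock: 1.77
tool_pos: [0.5095, -0.0448, 0.3035]
tool_rot: [0.693, 0.721, -0.0, -0.0]
wrist_force: [-0.2, 0.4, 0.8]
grip_width: 0.997
gripper_force: 0.0
clock: 2.6
tool_pos: [0.5099, -0.2502, 0.3034]
tool_rot: [0.692, 0.722, 0.0, -0.001]
wrist_force: [0.7, 0.1, -0.2]
grip_width: 0.999
gripper_force: 0.0
```

```bash
python3 -m crank '[1,0,0,-0.035,0, 1,0,0,-0.035,0, 1,0,0,-0.035,0, 1,0,0,-0.035,0, 1,0,0,-0.035,0, 1,0,0,-0.03,0, 1,0,0,-0.015,0, 1,0,0,0,0, 1,0,0,0,0, 1,0,0,0,0]'
python3 - <<'E'
from h import *
for c,(y0,y1,x0,x1) in dict(side=(260,400,230,450),).items():
    i=viewer.snapshot(c);cv2.imwrite("pics/s1.png",cv2.resize(i[y0:y1,x0:x1],None,fx=3.5,fy=3.5,interpolation=cv2.INTER_CUBIC))
E
```

```text
clock: 3.43
tool_pos: [0.5112, -0.2503, 0.0857]
tool_rot: [0.691, 0.723, 0.0, 0.001]
wrist_force: [0.9, 0.2, -0.8]
grip_width: 1.001
gripper_force: 0.0
```

View pics/s1.png

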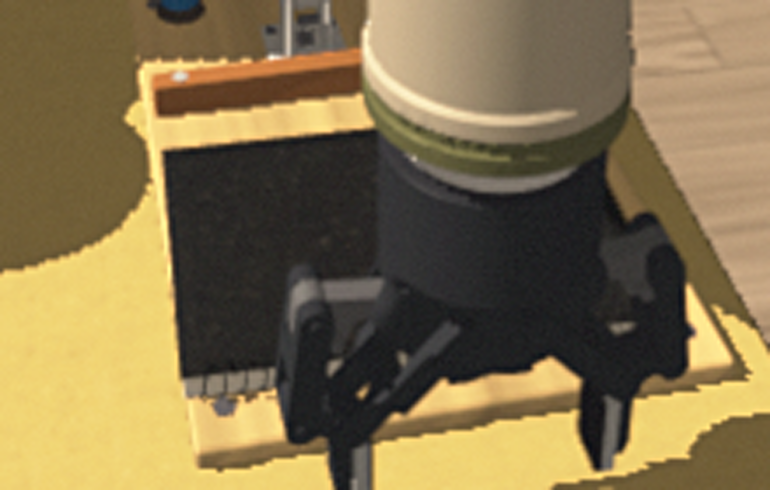

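The fingers stand clear outside the board's edge, with the right tip at about crop (605, 468). I'll feel for the worktop to get the tip length of the open gripper.

```bash
python3 -m crank '[1,0,0,-0.003,0, 1,0,0,-0.003,0, 1,0,0,-0.003,0, 1,0,0,-0.002,0, 1,0,0,0,0, 1,0,0,0,0]'
python3 - <<'E'
from h import *
o,r=ray("side",402.9,393.7)
for x in (.555,.56,.565): print(o+r*(x-o[0])/r[0])
for y in (-.24,-.25,-.26): print(o+r*(y-o[1])/r[1])
E
```

```text
clock: 3.98
tool_pos: [0.5098, -0.2506, 0.0726]
tool_rot: [0.691, 0.723, -0.0, -0.0]
wrist_force: [0.7, 0.2, -0.2]
grip_width: 1.0
gripper_force: 0.0
[ 0.555      -0.26567826  0.03615466]
[ 0.56       -0.25405391  0.02155445]
[ 0.565      -0.24242955  0.00695425]
[ 0.56604503 -0.24        0.00390272]
[ 0.56174371 -0.25        0.01646274]
[ 0.5574424  -0.26        0.02902275]
```

```bash
python3 -m crank '[1,0,0,-0.003,0, 1,0,0,-0.003,0, 1,0,0,-0.002,0, 1,0,0,-0.001,0, 1,0,0,0,0, 1,0,0,0,0]'; python3 -m crank '[1,0,0,-0.001,0, 1,0,0,-0.001,0, 1,0,0,-0.001,0, 1,0,0,-0.001,0, 1,0,0,0,0]'
```

```text
clock: 4.48
tool_pos: [0.51, -0.2506, 0.0638]
tool_rot: [0.691, 0.723, -0.0, -0.0]
wrist_force: [0.4, 0.0, -0.8]
grip_width: 0.997
gripper_force: 0.0
clock: 4.9
tool_pos: [0.5099, -0.2506, 0.0596]
tool_rot: [0.691, 0.723, -0.0, -0.0]
wrist_force: [-0.0, 0.0, -0.2]
grip_width: 0.998
gripper_force: 0.0
```

```bash
python3 -m crank '[1,0,0,-0.001,0, 1,0,0,-0.001,0, 1,0,0,0,0]'; python3 -m crank '[1,0,0,-0.001,0, 1,0,0,-0.001,0, 1,0,0,0,0]'
```

```text
clock: 5.15
tool_pos: [0.5101, -0.2507, 0.0594]
tool_rot: [0.691, 0.723, -0.0, -0.0]
wrist_force: [-9.0, 4.7, 17.7]
grip_width: 1.002
gripper_force: 8.6
clock: 5.4
tool_pos: [0.5102, -0.2507, 0.0593]
tool_rot: [0.691, 0.723, -0.0, -0.0]
wrist_force: [-18.5, 9.3, 37.4]
grip_width: 0.995
gripper_force: 18.6
```

The open tip length is 59.5 mm. I raise the tips to z ≈ 0.017 and push along jig +x.

```bash
python3 -m crank '[1,0,0,0.01,0, 1,0,0,0.011,0, 1,0,0,0,0, 1,0,0.015,0,0, 1,0,0.015,0,0, 1,0,0.01,0,0, 1,0,0.008,0,0, 1,0,0.008,0,0, 1,0,0.008,0,0, 1,-0.001,0.008,0,0, 1,0,0.008,0,0, 1,0,0.006,0,0, 1,0,0,0,0]'
```

```text
clock: 6.48
tool_pos: [0.5089, -0.1634, 0.0768]
tool_rot: [0.691, 0.723, 0.0, -0.0]
wrist_force: [-0.5, 0.6, -0.9]
grip_width: 1.0
gripper_force: 0.0
```

```bash
python3 -m crank '[1,0,0.003,0,0, 1,0,0.003,0,0, 1,0,0.003,0,0, 1,0,0.002,0,0, 1,0,0,0,0]'
```

```text
clock: 6.9
tool_pos: [0.5091, -0.1534, 0.077]
tool_rot: [0.691, 0.723, 0.0, 0.0]
wrist_force: [0.0, -0.4, -0.5]
grip_width: 1.004
gripper_force: 0.0
```

```bash
python3 -m crank '[1,0,0.002,0,0, 1,0,0.002,0,0, 1,0,0.001,0,0, 1,0,0,0,0]';python3 -m crank '[1,0,0.001,0,0, 1,0,0.001,0,0, 1,0,0.001,0,0, 1,0,0,0,0]'
python3 - <<'E'
from h import *
i=viewer.snapshot("top")[140:265,300:470];cv2.imwrite("pics/t2.png",cv2.resize(i,None,fx=4.5,fy=4.5,interpolation=cv2.INTER_CUBIC))
E
```

```text
clock: 7.23
tool_pos: [0.5091, -0.1486, 0.077]
tool_rot: [0.691, 0.723, -0.0, 0.0]
wrist_force: [-0.0, -1.8, 1.0]
grip_width: 1.003
gripper_force: 1.0
clock: 7.57
tool_pos: [0.5089, -0.1479, 0.0772]
tool_rot: [0.691, 0.722, -0.001, 0.001]
wrist_force: [-2.2, -15.2, -1.0]
grip_width: 1.001
gripper_force: 7.6
```

View pics/t2.png

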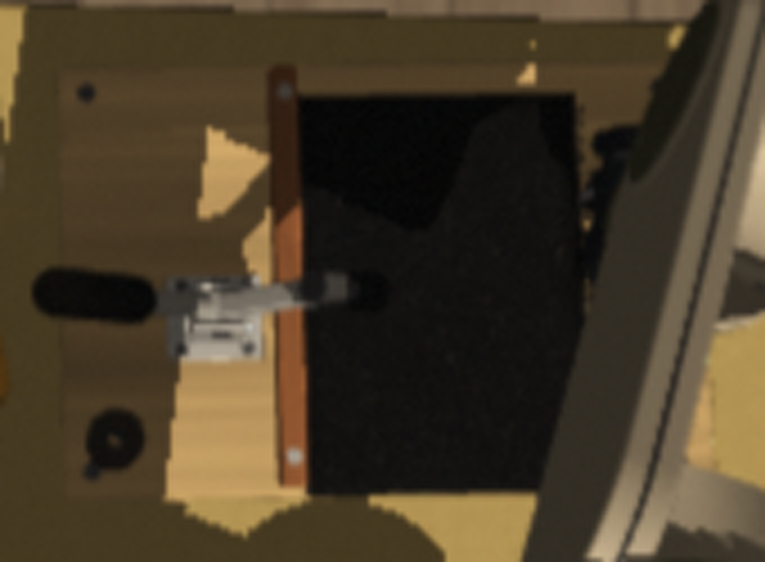

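The notebook's edge now lies against the stop over its full length: the crop edge runs (299, 95)–(309, 490), with no gap to the bar. The force rose to 15 N at the predicted position. I back off, close the fingers and go behind the lever.

```bash
python3 -m crank '[1,0,-0.01,0,0, 1,0,-0.015,0,0, 1,0,-0.01,0,0, 1,0,0,0.035,0, 1,0,0,0.035,0, 0,0,0,0.035,0, 0,0,0,0.035,0, 0,0,0,0.035,0, 0,0,0,0.035,0, 0,0,0,0.013,0, 0,0,0,0,0]'
python3 -m crank '[0,-0.003,0.035,0,0, 0,-0.003,0.035,0,0, 0,-0.003,0.035,0,0, 0,-0.003,0.035,0,0, 0,-0.003,0.035,0,0, 0,-0.003,0.035,0,0, 0,-0.003,0.035,0,0, 0,-0.003,0.035,0,0, 0,-0.002,0.035,0,0, 0,0,0.035,0,0, 0,0,0.025,0,0, 0,0,0,0,0, 0,0,0,0,0]'
```

```text
clock: 8.53
tool_pos: [0.5108, -0.1814, 0.3052]
tool_rot: [0.691, 0.723, 0.002, 0.004]
wrist_force: [0.2, 0.5, 0.0]
grip_width: 0.147
gripper_force: 0.0
clock: 9.62
tool_pos: [0.4822, 0.1955, 0.2979]
tool_rot: [0.69, 0.724, -0.001, -0.001]
wrist_force: [0.0, -0.8, 0.0]
grip_width: -0.002
gripper_force: 0.0
```

```bash
python3 -m crank '[0,0,0,-0.03,0, 0,0,0,-0.03,0, 0,0,0,-0.03,0, 0,0,0,-0.02,0, 0,0,0,-0.005,0, 0,0,0,0,0, 0,0,-0.01,0,0, 0,0,-0.01,0,0, 0,0,0,0,0]'
python3 - <<'E'
from h import *
i=viewer.snapshot("side")[130:330,230:430];cv2.imwrite("pics/s3.png",cv2.resize(i,None,fx=3,fy=3,interpolation=cv2.INTER_CUBIC))
E
```

```text
clock: 10.37
tool_pos: [0.4842, 0.1725, 0.1867]
tool_rot: [0.692, 0.722, 0.001, 0.001]
wrist_force: [-0.2, 0.4, 0.5]
grip_width: -0.006
gripper_force: 0.0
```

View pics/s3.png

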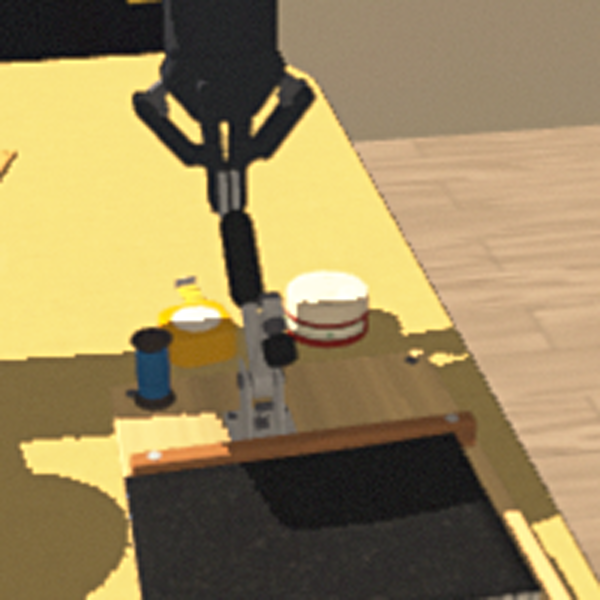

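The closed fingers stand right behind the handle's end (crop (237, 215)) and about 3 mm to its left. I shift 3 mm in x, drop 6 mm and push the lever over.

```bash
python3 -m crank '[0,0.003,0,-0.006,0, 0,0,-0.006,0,0, 0,0,-0.006,0,0, 0,0,-0.006,0,0, 0,0,0,0,0]'; python3 -m crank '[0,0,-0.006,0.002,0, 0,0,-0.006,0.002,0, 0,0,-0.006,0.002,0, 0,0.001,-0.006,0.002,0, 0,0,-0.006,0.002,0, 0,0,0,0,0]'
```

```text
clock: 10.83
tool_pos: [0.4864, 0.1568, 0.1796]
tool_rot: [0.691, 0.723, 0.001, -0.001]
wrist_force: [1.9, 5.3, -1.5]
grip_width: -0.001
gripper_force: 2.8
clock: 11.33
tool_pos: [0.4879, 0.1261, 0.1903]
tool_rot: [0.691, 0.723, 0.001, 0.001]
wrist_force: [0.8, 3.4, 2.7]
grip_width: 0.001
gripper_force: 1.7
```

Contact is made and the lever is moving, so I carry on past centre.

```bash
python3 -m crank '[0,0,-0.006,0.002,0, 0,0,-0.006,0.002,0, 0,0,-0.006,0.002,0, 0,0,-0.006,0,0, 0,0,-0.004,0,0, 0,0,0,0,0, 0,0,0,0,0]'
python3 - <<'E'
from h import *
i=viewer.snapshot("side")[130:330,230:430];cv2.imwrite("pics/s4.png",cv2.resize(i,None,fx=3,fy=3,interpolation=cv2.INTER_CUBIC))
E
```

```text
clock: 11.92
tool_pos: [0.4869, 0.0979, 0.1946]
tool_rot: [0.692, 0.722, -0.0, -0.0]
wrist_force: [0.6, -0.2, -0.8]
grip_width: 0.005
gripper_force: 0.0
```

View pics/s4.png

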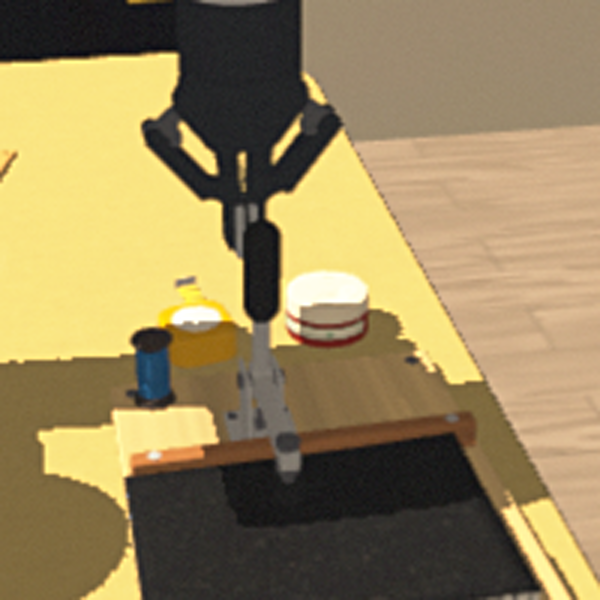

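The lever snapped over, and the handle has left the fingers (force about 0). The foot is on the notebook at crop (287, 475). I retreat and check the final state.

```bash
python3 -m crank '[0,0,0.02,0,0, 0,0,0.025,0,0, 0,0,0.03,0.01,0, 0,0,0.03,0.03,0, 0,0,0.02,0.03,0, 0,0,0,0.03,0, 0,0,0,0.02,0, 0,0,0,0,0, 0,0,0,0,0]'
python3 - <<'E'
from h import *
i=viewer.snapshot("top")[140:265,290:470]
b=viewer.snapshot("side")[190:330,260:430]
c=np.array([.511,.009]);ex=np.array([-.04,.9992])
for q in (.9,1.0):
    a=.87-q;d=c+ex*(.045+.108*np.sin(a));d=np.r_[d+np.array([.9992,.04])*-.02,.054+.108*np.cos(a)]
    print(q,d.round(3),"side crop px",((proj("side",d)-[260,190])*3).round(),"top crop",((proj("top",d)-[290,140])*3).round())
A=cv2.resize(i,None,fx=3,fy=3,interpolation=cv2.INTER_CUBIC);B=cv2.resize(b,None,fx=3,fy=3,interpolation=cv2.INTER_CUBIC)
cv2.imwrite("pics/t5.png",A);cv2.imwrite("pics/s5.png",B)
E
```

```text
clock: 12.72
tool_pos: [0.4876, 0.2235, 0.3159]
tool_rot: [0.691, 0.723, 0.001, 0.001]
wrist_force: [-0.4, 0.3, -0.4]
grip_width: 0.001
gripper_force: 0.0
0.9 [0.489 0.05  0.162] side crop px [167.  45.] top crop [192. 183.]
1.0 [0.49  0.039 0.161] side crop px [170.  54.] top crop [208. 183.]
```

View pics/t5.png

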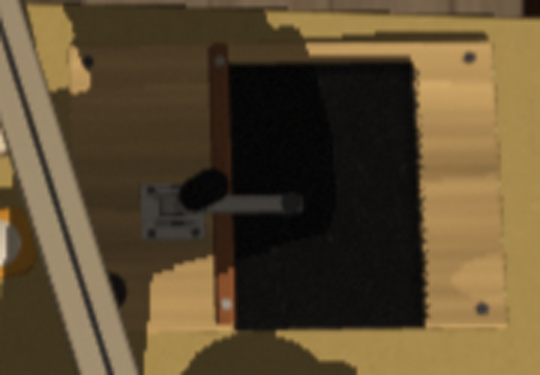

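View pics/s5.png

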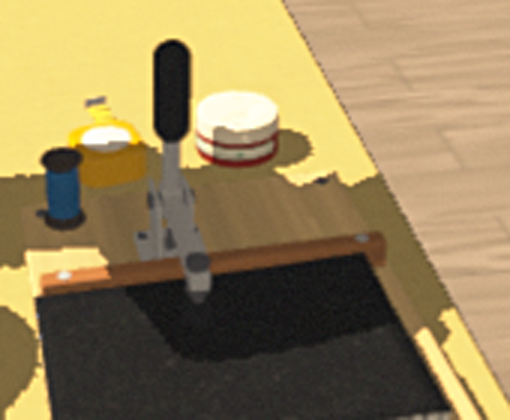

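The handle ball is at side crop (172, 55), which matches joint ≈ 1.0 (predicted (170, 54)). The notebook is flush, from top crop (230, 65) to (235, 328), the foot is on it, and the bystanders that can be seen stand where they did before. The arm is clear, so I hand the job in.

```bash
python3 -c "
from rig import order
print(order.sign_off())"
```

```text
the job is handed in; nothing more can be done
None
```

The notebook is flush against the stop, the clamp has snapped shut with its foot on the notebook, and the job is handed in at about 13 s; no verdict came back, and the foot's pressing force was judged only from pictures (lever at about 1.0).

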